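# Nip up a weeping pressure-pot lid and shut its vent

### The arm

A 6-joint arm with a two-finger parallel gripper is mounted at the origin on a cart in front of the work surface, level with it; the furniture and walls round the work are solid. World frame = base frame: x ahead of the robot, y to its left, z up, the work surface at z = 0. Lengths are in m, angles in rad, forces in N, time in s.
With the tool pointing down it reaches from about 0.225 to 0.875 m from the base axis. Payload 3.4 kg.
Tool frame: the origin (TCP) lies between the finger pads; the fingertips stand 19 mm ahead of it and the grasp point (between the pads) is the TCP; z points along the fingers, y is the line along which they close (so a half turn about z gives the same grasp; the last joint's range is limited). The gripper opens to 85 mm and grips with 20 to 120 N. Pads are 22 mm wide; open, the fingers measure 114 mm over their backs; the gripper's body (76 mm by 85 mm) begins 54 mm behind the grasp point. The pads swing forward as they close: fully open they stand 13 mm farther back than shut.
Start: joints at [-1.456, 0.276, 1.505, -0, 1.361, -0.121], TCP at [0.134, -0.559, 0.25] pointing down, gripper open.
Joint ranges: [-2.89, 2.89], [-0.75, 2.08], [0.22, 2.7], [-1.18, 4.32], [0.11, 2.71], [-2.7, 2.7]. Speed limits (rad/s): [2.57, 2.57, 3.14, 3.14, 3.14, 3.14].

### API

Orientations are given as a unit quaternion [w, x, y, z].
In Python, from rig import get_state, imaging, ticket gives the robot as it stands. The module is installed in compiled form; this text tells all that it offers.
- The arm moves only by the shell command python3 -m inch 'ROWS' [FORCE]. ROWS is JSON, a list of rows, each an object with "claw": the opening, from -1 (shut) to 1 (fully open); "travel": the shift along the world's x, y, z in units of 200 mm (1.0 is 200 mm), a list of three; "turn": the turn about the world's z in units of 180 degrees (1.0 is 180 degrees). A call has 1 to 5 rows; each row is the pose to reach, as a shift and turn from the pose commanded when the call began, turning the shorter way round; what a row does not reach only later rows make up. A row lasts 1/10 s, in which the tool goes at most 50 mm and 8.59 degrees, less where a joint would pass 70% of its speed; a pose out of reach is approached as far as the arm can. A call with a number of a shift or a turn outside -1 to 1 is refused whole. A call with a gripper value outside its range is refused whole. The fingers move at their own pace and stop on an object; FORCE is the grip in N (left out, the last holds). Time passes only in rows, so rows that repeat a pose let the fingers close. It gives the time, the measured TCP pose, the force, the opening and the grip force at its end, in the units of the state.
- get_state(): the state, without advancing time (a new reading comes with each control period).
- imaging.get_image(name): name is "scene" or "top" or "wrist"; returns the picture (400x640x3 uint8, red, green, blue); there is no depth.
- imaging.camera_params(name): a dict with "camera_matrix" (3x3 intrinsics, pixels), "cam_to_world" (4x4, takes a point from camera to world coordinates); the wrist camera has in their place "T_tool_cam" (4x4, takes a point from camera to tool coordinates, whose origin is the TCP and whose axes are the flange's). Camera axes: x right, y down, z forward; pixel columns grow to the right and rows downward; lengths in m; the calibration is good to about 2 mm. The wrist camera is an equidistant fisheye: a pixel r from the principal point sees the ray r / f radians off the axis. A picture is of the moment at which its call begins: read the wrist's pose just before it. camera_params takes no time and is no camera call.
- ticket.sign_off(): hands the job in; it is judged then, once.
The state is a dict: "clock": time; "qpos": joint angles; "qd": joint speeds; "effort": joint torques, N m; "position": TCP position; "ee_rot": TCP orientation; "contact_force": force on the tool from outside, world axes, zero at the start; "moment": the same for the moment, N m; "width": finger opening in m; "gripper_force": force on a finger pad.
Only numpy, scipy, OpenCV 4.12 (cv2) and the standard library are available. Lean on these libraries where they do the work, as an engineer would, in place of code of your own. Each camera call takes 0.05 s, during which the arm holds its last target. There are 200 camera calls.

### The job

The lid of the pressure pot weeps beside its gauge: working clockwise round the rim (seen from above), tighten the T-handle nut just before the one nearest the gauge by one quarter turn, then the one nearest the gauge by two quarter turns, then the next one after it by one quarter turn, each clockwise from where it stands, and leave the fourth nut alone. Then swing the vent lever in the middle of the lid clockwise until it is fully shut. Leave the tools lying round the pot where they are.

Things in the scene. Friction and masses are not known exactly. Their poses are not given: they have to be found in the camera images.
- pot: grey steel pressure pot, fixed: shell 151 across, aluminium lid 166 across, rim 114 high. Heights are over its underside's centre, the origin; z up, x towards the gauge (dial up, 38 across, top 147, centred 35 from the middle). Four bolts with T-handle nuts stand 95 from the middle, 90 degrees apart. In the middle a vent valve: body along the 60/240 degree line, body top 155, stem top 172. Other fittings below 143.
- nut_before (a joint): turn of the T-handle nut at the pot's +y (just before the gauge nut, going clockwise); rad, grows clockwise from above (tightens); starts at 0 to 0.5. Hub 18 across, top 166 high; cross bar 71 long, 11 thick, ball ends 14, centre 160 high; at 0 the bar is radial to the pot. Sinks 0.6 mm per quarter turn, no stops, stays where left; stiff: 0.12 N m.
- nut_before_axis (a point): point of the pot on the bolt's axis of nut_before, at bar height (160)
- nut_before_end (a point): point of the cross bar of nut_before, 32 from the bolt's axis along the bar, inside one ball end; at joint value 0 this is the end away from the pot's middle
- nut_gauge (a joint): turn of the T-handle nut at the pot's +x, beside the gauge; rad, grows clockwise from above (tightens); starts at 0 to 0.5. Hub 18 across, top 166 high; cross bar 71 long, 11 thick, ball ends 14, centre 160 high; at 0 the bar is radial to the pot. Sinks 0.6 mm per quarter turn, no stops, stays where left; stiff: 0.12 N m.
- nut_gauge_axis (a point): point of the pot on the bolt's axis of nut_gauge, at bar height (160)
- nut_gauge_end (a point): point of the cross bar of nut_gauge, 32 from the bolt's axis along the bar, inside one ball end; at joint value 0 this is the end away from the pot's middle
- nut_after (a joint): turn of the T-handle nut at the pot's -y (next after the gauge nut, going clockwise); rad, grows clockwise from above (tightens); starts at 0 to 0.5. Hub 18 across, top 166 high; cross bar 71 long, 11 thick, ball ends 14, centre 160 high; at 0 the bar is radial to the pot. Sinks 0.6 mm per quarter turn, no stops, stays where left; stiff: 0.12 N m.
- nut_after_axis (a point): point of the pot on the bolt's axis of nut_after, at bar height (160)
- nut_after_end (a point): point of the cross bar of nut_after, 32 from the bolt's axis along the bar, inside one ball end; at joint value 0 this is the end away from the pot's middle
- nut_far (a joint): turn of the T-handle nut at the pot's -x, opposite the gauge nut, to be left alone; rad, grows clockwise from above (tightens); starts at 0 to 0.5. Hub 18 across, top 166 high; cross bar 71 long, 11 thick, ball ends 14, centre 160 high; at 0 the bar is radial to the pot. Sinks 0.6 mm per quarter turn, no stops, stays where left; stiff: 0.12 N m.
- nut_far_end (a point): point of the cross bar of nut_far, 32 from the bolt's axis along the bar, inside one ball end; at joint value 0 this is the end away from the pot's middle
- riser: fixed plywood riser over the chest, its flat top 326 (x) by 622 (y), 84 above z = 0; all stands on it. Origin: under its centre, at z = 0
- vent (a joint): turn of the vent lever, rad, grows clockwise from above: 0 open (along its valve body, pointing to 240 degrees of the pot's frame, anticlockwise from its x), 1.57 shut (across it, to 150 degrees), stops at both; starts at 0 to 0.25; stays where left; 0.08 N m. Flat bar with a black sleeve, 13 wide, 164 to 174 high, reaching 54 from its axis (sleeve 22 to 54).
- vent_axis (a point): point of the pot on the vent lever's axis, 169 high
- vent_end (a point): outer end of the vent lever, middle of the sleeve's end, 54 from the axis, 169 high
- ring_spanner: combination spanner, bare steel, 210 x 37 x 8, lying flat; origin under its middle, length along its y; a bystander
- blue_screwdriver: screwdriver with blue grip, 200 x 26 x 25, lying; origin under its middle, length along its y; a bystander
- masking_tape: roll of blue masking tape, 104 across, 24 high, lying flat; origin under its middle; a bystander
- blue_pliers: pliers with blue grips, 168 x 64 x 14, lying flat; origin under their middle, length along their y; a bystander
- black_cap: round black cap, 74 across, 22 high; origin under its middle; a bystander
- lapper: rubber-footed lapping tool standing on its foot, wooden handle up, 72 across, 184 high; origin under its middle; a bystander
- long_spanner: slim combination spanner, bare steel, 170 x 28 x 6, lying flat; origin under its middle, length along its y; a bystander
- small_spanner: small combination spanner, bare steel, 150 x 24 x 6, lying flat; origin under its middle, length along its y; a bystander

How it is judged:
On the way, in this order (a step that is already met when the one before it is completed fails the run):
1. the nut before the gauge nut is a quarter turn tighter (distance of nut_before_end from where it was at the start of the episode between 0.0358 and 0.0531 m and value of joint nut_before between 1 and 2.7 rad), for 0.2 s.
2. the gauge nut is two quarter turns tighter (distance of nut_gauge_end from where it was at the start of the episode above 0.0625 m and value of joint nut_gauge between 2.5 and 4.2 rad), for 0.2 s.
3. the nut after the gauge nut is a quarter turn tighter (distance of nut_after_end from where it was at the start of the episode between 0.0358 and 0.0531 m and value of joint nut_after between 1 and 2.7 rad), for 0.2 s.
4. the vent is shut (value of joint vent above 1.4 rad), for 0.2 s.
At the end, for the whole second after the job is handed in: From their starts, clockwise: nut_before and nut_after one quarter turn (68 to 112 degrees), nut_gauge two quarter turns (155 to 205 degrees); nut_far where it was (its bar end moved less than 12 mm); vent shut (joint above 1.40 rad); nuts and lever at rest (all of step 1 and all of step 2 and all of step 3 and distance of nut_far_end from where it was at the start of the episode below 0.012 m and value of joint vent above 1.4 rad and velocity of joint nut_before between -0.05 and 0.05 rad/s and velocity of joint nut_gauge between -0.05 and 0.05 rad/s and velocity of joint nut_after between -0.05 and 0.05 rad/s and velocity of joint nut_far between -0.05 and 0.05 rad/s and velocity of joint vent between -0.05 and 0.05 rad/s); the robot touches nothing.
It fails at once if the far nut, to be left alone, is turned (bar end moved over 12 mm) (not (distance of nut_far_end from where it was at the start of the episode below 0.012 m)).
It fails at once if a tool lying round the pot is shoved more than 30 mm (distance of any of ring_spanner, blue_screwdriver, masking_tape, blue_pliers, black_cap, lapper, long_spanner, small_spanner from where it was at the start of the episode above 0.03 m).
It also fails if it takes over 61 s, if anything falls off the work surface, if the arm or the gripper's body presses on something with over 40 N, if the wrist force passes 120 N, or if a joint passes its speed limit or range.

## Working session

There is one attempt and no reset: what is moved stays moved. The work goes in short steps, Python scripts to look and compute and a shell command to move; the robot and the scene stay as the last step left them, time stands still between calls to the robot, and variables do not carry over. Pictures are saved under pics/ and viewed, at most 10 in all, crops included, and the job is handed in when it is done.

```bash
mkdir -p pics
python3 - <<'E'
from rig import get_state, imaging
import cv2
for n in ("top","scene"):
    cv2.imwrite(f"pics/{n}0.png",imaging.get_image(n)[:,:,::-1])
    p=imaging.camera_params(n);print(n,p["camera_matrix"],p["cam_to_world"])
print(imaging.camera_params("wrist"));print(get_state())
E
```

```text
top [[497.52365106   0.         317.72589033]
 [  0.         497.52365106 196.18550226]
 [  0.           0.           1.        ]] [[ 0.0026782  -0.99480774  0.10173685  0.38392537]
 [-0.99992481 -0.00144662  0.01217745 -0.08438184]
 [-0.01196704 -0.10176181 -0.99473681  1.41400489]
 [ 0.          0.          0.          1.        ]]
scene [[449.02545479   0.         316.23853518]
 [  0.         449.02545479 193.84212904]
 [  0.           0.           1.        ]] [[-0.86286859 -0.25645855  0.43553049  0.11579326]
 [-0.50524559  0.41449893 -0.75691315  0.67924585]
 [ 0.01358993 -0.87316645 -0.48723266  0.66684261]
 [ 0.          0.          0.          1.        ]]
{'camera_matrix': array([[309.70691629,   0.        , 325.30102562],
       [  0.        , 309.70691629, 200.00126101],
       [  0.        ,   0.        ,   1.        ]]), 'T_tool_cam': array([[ 4.01067108e-04, -9.51050505e-01, -3.09035234e-01,
         7.92251003e-02],
       [ 9.99999915e-01,  4.10998915e-04,  3.29617721e-05,
        -1.96937836e-04],
       [ 9.56648359e-05, -3.09035221e-01,  9.51050589e-01,
        -1.23254508e-01],
       [ 0.00000000e+00,  0.00000000e+00,  0.00000000e+00,
         1.00000000e+00]])}
{'clock': 0.1, 'qpos': array([-1.45601236e+00,  2.76548682e-01,  1.50599444e+00, -4.72867713e-05,
        1.36068589e+00, -1.20983915e-01]), 'qd': array([-0.00197284, -0.00122938, -0.00428934, -0.00117691,  0.00211584,
        0.00022477]), 'effort': array([ 1.15480601e-03, -4.17701232e+01, -2.46405083e+01, -2.63591046e-04,
        5.76964550e-03, -2.75922943e-06]), 'position': array([ 0.13425274, -0.55866684,  0.24952134]), 'ee_rot': array([-8.18243664e-04,  9.93058816e-01,  1.17615976e-01, -2.05829439e-05]), 'contact_force': array([0.04606425, 0.24444054, 0.51933138]), 'moment': array([-0.02883347,  0.03620932, -0.01732098]), 'gripper_force': 0.0, 'width': 0.08521989194913325}
```

View pics/top0.png

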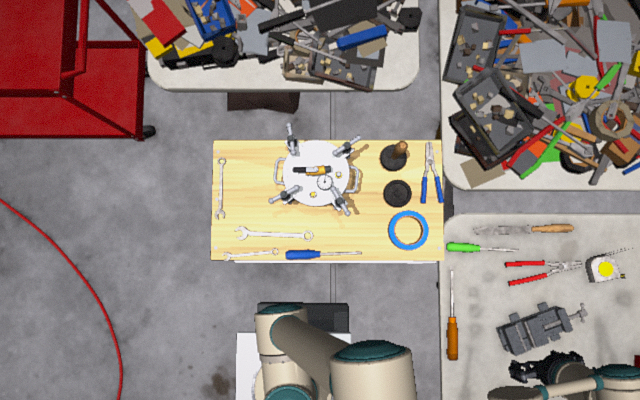

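View pics/scene0.png

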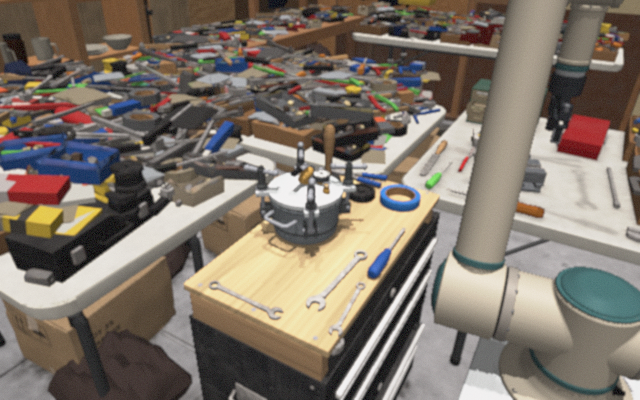

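Top view: the pot is at about (317,173), with the gauge at (325,182) and nuts near (343,201), (283,197), (292,142) and (348,146). The lapper, cap and tape are to its right. I'll zoom in on the pot.

Run:
```python
import cv2
i=cv2.imread("pics/top0.png")[115:225,255:415]
cv2.imwrite("pics/topz.png",cv2.resize(i,None,fx=5,fy=5,interpolation=cv2.INTER_CUBIC))
```

```text
(no output)
```

View pics/topz.png

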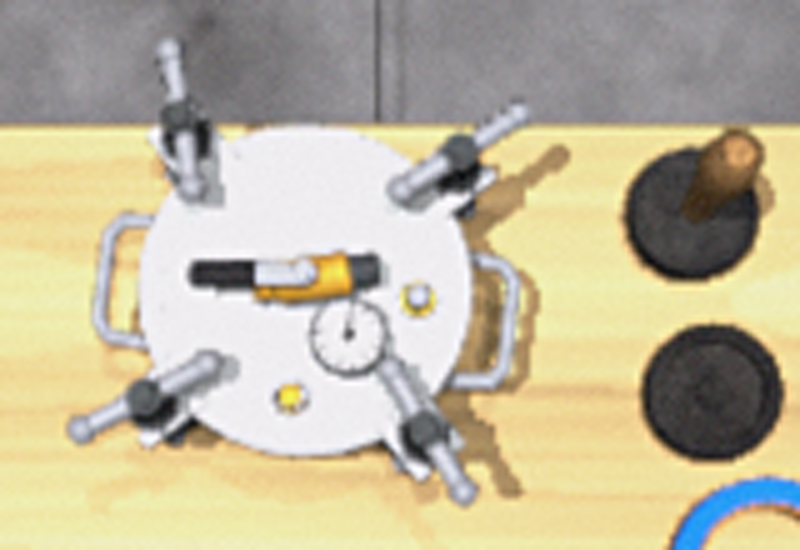

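The gauge is towards the lower right, so the gauge nut's hub is at zoom (425,430). The nut before is upper right (460,160), the nut after is lower left (150,400) and the far nut is upper left (187,130). The vent lever points left, with its end at (190,272).

```bash
cat > h.py <<'E'
import numpy as np
from rig import imaging,get_state
def top(u,v,z):
    p=imaging.camera_params("top");T=p["cam_to_world"]
    d=T[:3,:3]@np.linalg.solve(p["camera_matrix"],[u,v,1]);o=T[:3,3]
    return o+d*(z-o[2])/d[2]
def wrist(u,v,z,s):
    from scipy.spatial.transform import Rotation as R
    p=imaging.camera_params("wrist");K=p["camera_matrix"];T=p["T_tool_cam"]
    a=np.array([u-K[0,2],v-K[1,2]])/K[0,0];r=np.linalg.norm(a)
    d=np.r_[a/r*np.sin(r),np.cos(r)]
    Rw=R.from_quat(s["ee_rot"],scalar_first=True).as_matrix()
    o=s["position"]+Rw@T[:3,3];d=Rw@T[:3,:3]@d
    return o+d*(z-o[2])/d[2]
def yaw(s):  # angle of tool y axis, deg
    from scipy.spatial.transform import Rotation as R
    m=R.from_quat(s["ee_rot"],scalar_first=True).as_matrix();return np.degrees(np.arctan2(m[1,1],m[0,1]))
E
python3 - <<'E'
from h import *
f=lambda x,y,z=.244:top(255+(x-2)/5,115+(y-2)/5,z)
ends=dict(before=((402,190),(518,112)),gauge=((388,362),(463,492)),after=((212,364),(80,430)),far=((192,187),(167,48)))
c=[]
for k,(a,b) in ends.items():
    A,B=f(*a),f(*b);c.append((A+B)/2);d=B-A
    print(k,c[-1].round(4),"bar deg",np.degrees(np.arctan2(d[1],d[0])).round(1),np.linalg.norm(d).round(4))
c=np.array(c);m=c.mean(0);print("centre",m.round(4))
for q in c: print(np.linalg.norm(q-m).round(4),np.degrees(np.arctan2(*(q-m)[[1,0]])).round(1))
print("vent end",f(190,272,.253),"axis",f(303,270,.253),"lapper top",f(742,148,.268),"cap",f(710,392,.106))
print(yaw(get_state()))
E
```

```text
before [ 0.627  -0.1387  0.244 ] bar deg -55.7 0.0672
gauge [ 0.4947 -0.1219  0.244 ] bar deg -150.2 0.071
after [0.5087 0.0102 0.244 ] bar deg 116.8 0.0698
far [ 0.6434 -0.0045  0.244 ] bar deg 10.5 0.0689
centre [ 0.5685 -0.0637  0.244 ]
0.0952 -52.0
0.094 -141.7
0.0951 128.9
0.0955 38.3
vent end [ 0.5670883  -0.01068119  0.253     ] axis [ 0.56808447 -0.0640336   0.253     ] lapper top [ 0.6234816  -0.26921942  0.268     ] cap [ 0.52645695 -0.2765605   0.106     ]
-76.49092109115716
```

```bash
M="python3 -m inch"
python3 -m inch '[{"claw":0.0,"travel":[0,0,0.25],"turn":0},{"claw":0.0,"travel":[0,0,0.5],"turn":0},{"claw":0.0,"travel":[0.15,0.13,0.5],"turn":0.04},{"claw":0.0,"travel":[0.3,0.26,0.5],"turn":0.08},{"claw":0.0,"travel":[0.45,0.39,0.5],"turn":0.12}]'
python3 -m inch '[{"claw":0.0,"travel":[0.16,0.13,0],"turn":0.04},{"claw":0.0,"travel":[0.32,0.27,0],"turn":0.08},{"claw":0.0,"travel":[0.48,0.41,0],"turn":0.12},{"claw":0.0,"travel":[0.64,0.55,0],"turn":0.16},{"claw":0.0,"travel":[0.8,0.69,0],"turn":0.2}]'
python3 -m inch '[{"claw":0.0,"travel":[0.16,0.13,0],"turn":0.04},{"claw":0.0,"travel":[0.32,0.27,0],"turn":0.08},{"claw":0.0,"travel":[0.48,0.41,0],"turn":0.12},{"claw":0.0,"travel":[0.64,0.55,0],"turn":0.16},{"claw":0.0,"travel":[0.8,0.69,0],"turn":0.2}]'
python3 -c "
from h import *
s=get_state();print(s['clock'],s['position'],yaw(s),s['width'],s['qpos'])"
```

```text
clock: 0.6
position: [0.225, -0.4803, 0.3503]
ee_rot: [0.0, 0.953, 0.304, 0.0]
contact_force: [0.2, 0.3, 0.1]
width: 0.0428
gripper_force: 0.0
clock: 1.1
position: [0.3852, -0.3416, 0.35]
ee_rot: [-0.0, 0.812, 0.584, -0.0]
contact_force: [-1.0, 0.0, 0.5]
width: 0.0429
gripper_force: 0.0
clock: 1.6
position: [0.5453, -0.2037, 0.3499]
ee_rot: [-0.0, 0.592, 0.806, -0.0]
contact_force: [0.1, -0.5, 0.2]
width: 0.0426
gripper_force: 0.0
1.6 [ 0.54528862 -0.20368046  0.34989316] 17.41313731280713 0.04256975520945858 [-4.76903098e-01  2.50151823e-01  1.29955730e+00 -1.45035289e-04
  1.59252517e+00 -7.80822685e-01]
```

```bash
python3 -m inch '[{"claw":0.0,"travel":[0.2,0.16,0],"turn":0.047},{"claw":0.0,"travel":[0.41,0.325,0],"turn":0.094},{"claw":0.0,"travel":[0.41,0.325,0],"turn":0.094}]'
python3 - <<'E'
from h import *
import cv2
s=get_state();print(s['position'],yaw(s))
cv2.imwrite("pics/w1.png",imaging.get_image("wrist")[:,:,::-1])
E
```

```text
clock: 1.9
position: [0.63, -0.1359, 0.3483]
ee_rot: [-0.001, 0.466, 0.885, 0.001]
contact_force: [-0.2, -0.5, -0.2]
width: 0.0426
gripper_force: 0.0
[ 0.6300195  -0.13592169  0.34831253] 34.44984391296034
```

View pics/w1.png

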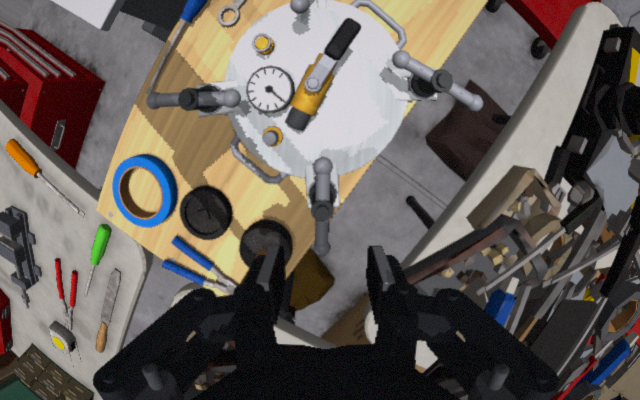

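The nut's bar runs from (323,165) to (322,245), parallel to the pads. I'll check its position.

Run:
```python
from h import *
s=get_state()
A,B=[wrist(u,v,.244,s) for u,v in((323,165),(321,246))]
print(A,B,(A+B)/2,np.linalg.norm(A-B),np.degrees(np.arctan2(*(B-A)[[1,0]])))
C,D=[wrist(u,v,.244,s) for u,v in((152,101),(232,97))]
print((C+D)/2,np.degrees(np.arctan2(*(C-D)[[1,0]])))
C,D=[wrist(u,v,.244,s) for u,v in((402,60),(476,101))]
print((C+D)/2,np.degrees(np.arctan2(*(D-C)[[1,0]])))
```

```text
[ 0.60841756 -0.11094604  0.244     ] [ 0.64468335 -0.1673605   0.244     ] [ 0.62655046 -0.13915327  0.244     ] 0.06706563395360314 -57.26523608466928
[ 0.49273641 -0.12373579  0.244     ] -148.3491796455131
[ 0.64403867 -0.00556286  0.244     ] 11.201599656959685
```

```bash
python3 -m inch '[{"claw":0.0,"travel":[-0.016,-0.015,-0.2],"turn":-0.004},{"claw":0.0,"travel":[-0.016,-0.015,-0.4],"turn":-0.004},{"claw":0.0,"travel":[-0.016,-0.015,-0.5],"turn":-0.004},{"claw":0.0,"travel":[-0.016,-0.015,-0.5],"turn":-0.004},{"claw":-1,"travel":[-0.016,-0.015,-0.5],"turn":-0.004}]' 60
python3 -m inch '[{"claw":-1,"travel":[0,0,0],"turn":0},{"claw":-1,"travel":[0,0,0],"turn":0},{"claw":-1,"travel":[0,0,0],"turn":0}]'
python3 -m inch '[{"claw":-1,"travel":[0,0,0],"turn":-0.04},{"claw":-1,"travel":[0,0,0],"turn":-0.08},{"claw":-1,"travel":[0,0,0],"turn":-0.12}]'
```

```text
clock: 2.45
position: [0.6233, -0.1433, 0.2508]
ee_rot: [0.0, 0.476, 0.88, 0.001]
contact_force: [7.7, 7.6, -6.1]
width: 0.0294
gripper_force: 5.1
clock: 2.75
position: [0.6281, -0.1401, 0.2518]
ee_rot: [0.004, 0.475, 0.88, 0.006]
contact_force: [10.7, 8.0, -8.4]
width: 0.0147
gripper_force: 58.6
clock: 3.05
position: [0.6276, -0.1402, 0.2517]
ee_rot: [0.002, 0.633, 0.774, 0.006]
contact_force: [9.8, 7.6, -8.6]
width: 0.0149
gripper_force: 58.6
```

```bash
python3 -m inch '[{"claw":-1,"travel":[0,0,0],"turn":-0.045},{"claw":-1,"travel":[0,0,0],"turn":-0.09},{"claw":-1,"travel":[0,0,0],"turn":-0.135},{"claw":-1,"travel":[0,0,0],"turn":-0.18},{"claw":-1,"travel":[0,0,0],"turn":-0.22}]'
python3 -m inch '[{"claw":-1,"travel":[0,0,0],"turn":-0.045},{"claw":-1,"travel":[0,0,0],"turn":-0.09},{"claw":-1,"travel":[0,0,0],"turn":-0.135},{"claw":-1,"travel":[0,0,0],"turn":-0.16},{"claw":-1,"travel":[0,0,0],"turn":-0.16}]'
python3 -m inch '[{"claw":-0.2,"travel":[0,0,0],"turn":0},{"claw":0.0,"travel":[0,0,0],"turn":0},{"claw":0.0,"travel":[0,0,0.2],"turn":0},{"claw":0.0,"travel":[0,0,0.5],"turn":0},{"claw":0.0,"travel":[0,0,0.5],"turn":0}]'
python3 - <<'E'
from h import *
import cv2
s=get_state();print(s['position'],yaw(s))
cv2.imwrite("pics/w2.png",imaging.get_image("wrist")[:,:,::-1])
E
```

```text
clock: 3.55
position: [0.6269, -0.1398, 0.2514]
ee_rot: [-0.0, 0.858, 0.514, 0.006]
contact_force: [9.6, 8.0, -7.6]
width: 0.015
gripper_force: 58.7
clock: 4.05
position: [0.6267, -0.1393, 0.2512]
ee_rot: [-0.002, 0.958, 0.286, 0.005]
contact_force: [8.6, 7.6, -7.2]
width: 0.0149
gripper_force: 58.7
clock: 4.55
position: [0.6248, -0.1446, 0.3587]
ee_rot: [0.004, 0.958, 0.286, 0.005]
contact_force: [0.4, -0.9, 0.2]
width: 0.0425
gripper_force: 0.0
[ 0.6247924  -0.14461523  0.35870794] -56.74977286999959
```

View pics/w2.png

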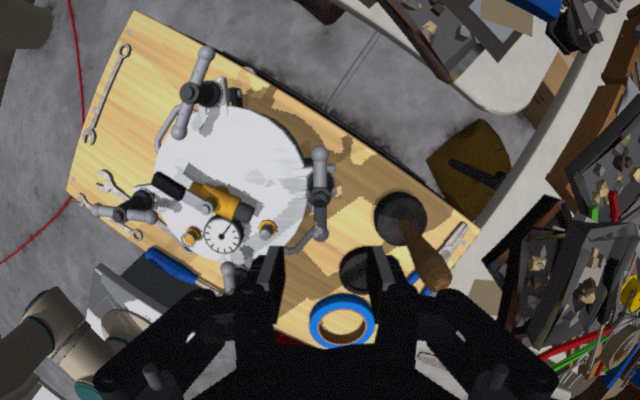

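```bash
python3 - <<'E'
from h import *
s=get_state()
A,B=[wrist(u,v,.244,s) for u,v in((320,155),(320,231))]
print((A+B)/2,np.degrees(np.arctan2(*(B-A)[[1,0]])))
E
python3 -m inch '[{"claw":0.0,"travel":[-0.1,0,0],"turn":0.047},{"claw":0.0,"travel":[-0.3,0.04,0],"turn":0.094},{"claw":0.0,"travel":[-0.5,0.08,0],"turn":0.141},{"claw":0.0,"travel":[-0.663,0.08,0],"turn":0.188},{"claw":0.0,"travel":[-0.663,0.08,0],"turn":0.235}]'
python3 -m inch '[{"claw":0.0,"travel":[0,0,0],"turn":0.047},{"claw":0.0,"travel":[0,0,0],"turn":0.094},{"claw":0.0,"travel":[0,0,0],"turn":0.141},{"claw":0.0,"travel":[0,0,0],"turn":0.188},{"claw":0.0,"travel":[0,0,0],"turn":0.235}]'
python3 -m inch '[{"claw":0.0,"travel":[0,0,0],"turn":0.047},{"claw":0.0,"travel":[0,0,0],"turn":0.094},{"claw":0.0,"travel":[0,0,0],"turn":0.141},{"claw":0.0,"travel":[0,0,0],"turn":0.188},{"claw":0.0,"travel":[0,0,0],"turn":0.235}]'
python3 -m inch '[{"claw":0.0,"travel":[0,0,0],"turn":0.047},{"claw":0.0,"travel":[0,0,0],"turn":0.094},{"claw":0.0,"travel":[0,0,0],"turn":0.141},{"claw":0.0,"travel":[0,0,0],"turn":0.188},{"claw":0.0,"travel":[0,0,0],"turn":0.235}]'
python3 -m inch '[{"claw":0.0,"travel":[0,0,0],"turn":0.045},{"claw":0.0,"travel":[0,0,0],"turn":0.045},{"claw":0.0,"travel":[0,0,0],"turn":0.045}]'
python3 - <<'E'
from h import *
import cv2
s=get_state();print(s['position'],yaw(s),s['qpos'])
cv2.imwrite("pics/w3.png",imaging.get_image("wrist")[:,:,::-1])
E
```

```text
[ 0.62940469 -0.13758468  0.244     ] -147.0116329672178
clock: 5.1
position: [0.4857, -0.1267, 0.3508]
ee_rot: [-0.0, 0.789, 0.615, -0.001]
contact_force: [0.0, -0.0, 0.1]
width: 0.0431
gripper_force: 0.0
clock: 5.6
position: [0.4898, -0.1275, 0.35]
ee_rot: [-0.0, 0.513, 0.858, -0.0]
contact_force: [0.4, -0.2, 0.3]
width: 0.0423
gripper_force: 0.0
clock: 6.1
position: [0.4898, -0.1275, 0.35]
ee_rot: [-0.0, 0.169, 0.986, -0.0]
contact_force: [-0.5, 0.6, 0.5]
width: 0.0426
gripper_force: 0.0
clock: 6.6
position: [0.4898, -0.1274, 0.35]
ee_rot: [-0.0, -0.198, 0.98, -0.0]
contact_force: [-0.1, -0.6, 0.6]
width: 0.0428
gripper_force: 0.0
clock: 6.9
position: [0.4901, -0.1273, 0.3501]
ee_rot: [-0.0, -0.262, 0.965, 0.0]
contact_force: [-0.1, -0.3, -1.6]
width: 0.0426
gripper_force: 0.0
[ 0.49009671 -0.12731351  0.35010584] 120.41299342506503 [-3.91462460e-01  1.29709490e-01  1.45345725e+00 -2.62511098e-04
  1.55892567e+00 -2.49306254e+00]
```

View pics/w3.png

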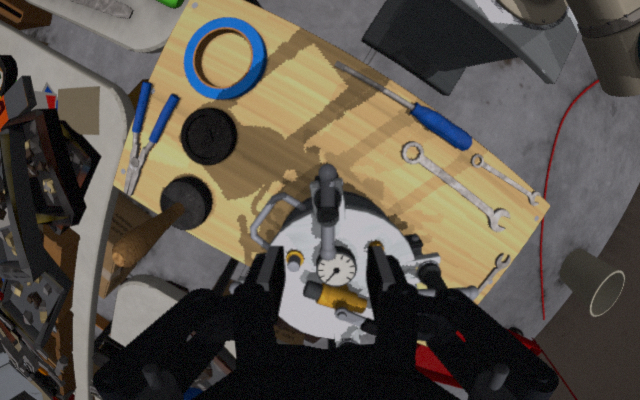

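The nut before went from -57.3° to -147°, so it turned 90°. The gauge nut's bar runs from (327,172) to about (329,243).

Run:
```python
from h import *
s=get_state()
A,B=[wrist(u,v,.244,s) for u,v in((327,172),(329,243))]
print((A+B)/2,np.linalg.norm(A-B),np.degrees(np.arctan2(*(A-B)[[1,0]])))
print(wrist(328,198,.25,s))
```

```text
[ 0.49129265 -0.12382157  0.244     ] 0.05940617531867344 -147.8464155731773
[ 0.48195873 -0.12945576  0.25      ]
```

```bash
python3 -m inch '[{"claw":0.0,"travel":[0.018,0.022,-0.2],"turn":0},{"claw":0.0,"travel":[0.018,0.022,-0.4],"turn":0},{"claw":0.0,"travel":[0.018,0.022,-0.5],"turn":0},{"claw":0.0,"travel":[0.018,0.022,-0.5],"turn":0},{"claw":-1,"travel":[0.018,0.022,-0.5],"turn":0}]' 60
python3 -m inch '[{"claw":-1,"travel":[0,0,0],"turn":0},{"claw":-1,"travel":[0,0,0],"turn":0},{"claw":-1,"travel":[0,0,0],"turn":0}]'
python3 -m inch '[{"claw":-1,"travel":[0,0,0],"turn":-0.04},{"claw":-1,"travel":[0,0,0],"turn":-0.08},{"claw":-1,"travel":[0,0,0],"turn":-0.12}]'
```

```text
clock: 7.45
position: [0.4944, -0.1229, 0.2508]
ee_rot: [0.0, -0.263, 0.965, -0.0]
contact_force: [0.1, 1.0, -0.3]
width: 0.0297
gripper_force: 0.0
clock: 7.75
position: [0.4949, -0.1228, 0.2521]
ee_rot: [0.001, -0.264, 0.965, -0.001]
contact_force: [-1.6, 1.5, 5.8]
width: 0.0152
gripper_force: 58.6
clock: 8.05
position: [0.4948, -0.1226, 0.2519]
ee_rot: [0.001, -0.076, 0.997, -0.0]
contact_force: [-0.9, 2.1, 6.1]
width: 0.0151
gripper_force: 58.7
```

Turning smoothly, so I'll complete the 180° (-1.0 in total).

```bash
python3 -m inch '[{"claw":-1,"travel":[0,0,0],"turn":-0.045},{"claw":-1,"travel":[0,0,0],"turn":-0.09},{"claw":-1,"travel":[0,0,0],"turn":-0.135},{"claw":-1,"travel":[0,0,0],"turn":-0.18},{"claw":-1,"travel":[0,0,0],"turn":-0.22}]'
python3 -m inch '[{"claw":-1,"travel":[0,0,0],"turn":-0.045},{"claw":-1,"travel":[0,0,0],"turn":-0.09},{"claw":-1,"travel":[0,0,0],"turn":-0.135},{"claw":-1,"travel":[0,0,0],"turn":-0.18},{"claw":-1,"travel":[0,0,0],"turn":-0.22}]'
python3 -m inch '[{"claw":-1,"travel":[0,0,0],"turn":-0.045},{"claw":-1,"travel":[0,0,0],"turn":-0.09},{"claw":-1,"travel":[0,0,0],"turn":-0.135},{"claw":-1,"travel":[0,0,0],"turn":-0.18},{"claw":-1,"travel":[0,0,0],"turn":-0.22}]'
python3 -m inch '[{"claw":-1,"travel":[0,0,0],"turn":-0.045},{"claw":-1,"travel":[0,0,0],"turn":-0.09},{"claw":-1,"travel":[0,0,0],"turn":-0.135},{"claw":-1,"travel":[0,0,0],"turn":-0.18},{"claw":-1,"travel":[0,0,0],"turn":-0.22}]'
python3 -m inch '[{"claw":-1,"travel":[0,0,0],"turn":0},{"claw":-0.2,"travel":[0,0,0],"turn":0},{"claw":0.0,"travel":[0,0,0],"turn":0},{"claw":0.0,"travel":[0,0,0.2],"turn":0},{"claw":0.0,"travel":[0,0,0.5],"turn":0}]'
python3 -c "
from h import *
s=get_state();print(s['position'],yaw(s))"
```

```text
clock: 8.55
position: [0.4947, -0.1223, 0.2517]
ee_rot: [0.001, 0.266, 0.964, 0.0]
contact_force: [-0.8, 3.0, 3.7]
width: 0.0149
gripper_force: 58.6
clock: 9.05
position: [0.4949, -0.1221, 0.2515]
ee_rot: [0.001, 0.577, 0.817, 0.001]
contact_force: [-0.2, 4.0, 3.3]
width: 0.0152
gripper_force: 58.5
clock: 9.55
position: [0.4951, -0.122, 0.2512]
ee_rot: [0.0, 0.82, 0.573, 0.002]
contact_force: [1.7, 3.4, 1.2]
width: 0.0147
gripper_force: 58.5
clock: 10.05
position: [0.4955, -0.1221, 0.251]
ee_rot: [-0.0, 0.965, 0.261, 0.002]
contact_force: [1.7, 3.2, 0.0]
width: 0.0149
gripper_force: 58.5
clock: 10.55
position: [0.4924, -0.1227, 0.3389]
ee_rot: [-0.002, 0.964, 0.264, -0.003]
contact_force: [1.1, -0.9, 0.4]
width: 0.0429
gripper_force: 0.0
[ 0.49237492 -0.12274797  0.33893709] -59.33657977987745
```

```bash
python3 -m inch '[{"claw":0.0,"travel":[0,0,0],"turn":0.047},{"claw":0.0,"travel":[0.02,0.2,0],"turn":0.094},{"claw":0.0,"travel":[0.04,0.4,0],"turn":0.141},{"claw":0.0,"travel":[0.078,0.6,0],"turn":0.188},{"claw":0.0,"travel":[0.078,0.666,0],"turn":0.235}]'
python3 -m inch '[{"claw":0.0,"travel":[0,0,0],"turn":0.047},{"claw":0.0,"travel":[0,0,0],"turn":0.094},{"claw":0.0,"travel":[0,0,0],"turn":0.141},{"claw":0.0,"travel":[0,0,0],"turn":0.188},{"claw":0.0,"travel":[0,0,0],"turn":0.235}]'
python3 -m inch '[{"claw":0.0,"travel":[0,0,0],"turn":0.01},{"claw":0.0,"travel":[0,0,0],"turn":0.01}]'
python3 - <<'E'
from h import *
import cv2
s=get_state();print(s['position'],yaw(s),s['qpos'])
cv2.imwrite("pics/w4.png",imaging.get_image("wrist")[:,:,::-1])
E
```

```text
clock: 11.05
position: [0.5098, 0.013, 0.3403]
ee_rot: [-0.0, 0.801, 0.598, 0.0]
contact_force: [-0.3, 0.2, 0.6]
width: 0.0426
gripper_force: 0.0
clock: 11.55
position: [0.5095, 0.0099, 0.3402]
ee_rot: [0.0, 0.533, 0.846, -0.001]
contact_force: [-0.5, -0.0, -0.4]
width: 0.043
gripper_force: 0.0
clock: 11.75
position: [0.5095, 0.01, 0.3402]
ee_rot: [0.0, 0.522, 0.853, -0.001]
contact_force: [1.0, -0.2, 0.1]
width: 0.0427
gripper_force: 0.0
[0.5094795  0.00996492 0.34023527] 27.04118637506941 [-1.16373296e-01  1.37364482e-01  1.46779867e+00 -1.00320156e-03
  1.53679469e+00 -5.88297016e-01]
```

View pics/w4.png

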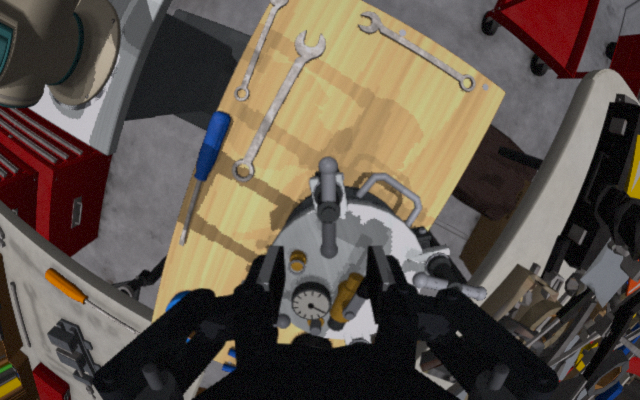

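The nut after's bar runs from (327,164) to (329,247), centred and aligned between the pads as at the gauge nut. I'll descend and turn it 90°.

```bash
python3 -m inch '[{"claw":0.0,"travel":[0,0.003,-0.2],"turn":0},{"claw":0.0,"travel":[0,0.003,-0.4],"turn":0},{"claw":0.0,"travel":[0,0.003,-0.45],"turn":0},{"claw":0.0,"travel":[0,0.003,-0.45],"turn":0},{"claw":-1,"travel":[0,0.003,-0.45],"turn":0}]' 60
python3 -m inch '[{"claw":-1,"travel":[0,0,0],"turn":0},{"claw":-1,"travel":[0,0,0],"turn":0},{"claw":-1,"travel":[0,0,0],"turn":0},{"claw":-1,"travel":[0,0,0],"turn":-0.03},{"claw":-1,"travel":[0,0,0],"turn":-0.06}]'
python3 -m inch '[{"claw":-1,"travel":[0,0,0],"turn":-0.045},{"claw":-1,"travel":[0,0,0],"turn":-0.09},{"claw":-1,"travel":[0,0,0],"turn":-0.135},{"claw":-1,"travel":[0,0,0],"turn":-0.18},{"claw":-1,"travel":[0,0,0],"turn":-0.22}]'
python3 -m inch '[{"claw":-1,"travel":[0,0,0],"turn":-0.045},{"claw":-1,"travel":[0,0,0],"turn":-0.09},{"claw":-1,"travel":[0,0,0],"turn":-0.135},{"claw":-1,"travel":[0,0,0],"turn":-0.18},{"claw":-1,"travel":[0,0,0],"turn":-0.22}]'
python3 -m inch '[{"claw":-1,"travel":[0,0,0],"turn":0},{"claw":-0.2,"travel":[0,0,0],"turn":0},{"claw":0.0,"travel":[0,0,0],"turn":0},{"claw":0.0,"travel":[0,0,0.2],"turn":0},{"claw":0.0,"travel":[0,0,0.4],"turn":0}]'
python3 - <<'E'
from h import *
import cv2
s=get_state();print(s['position'],yaw(s),s['qpos'])
cv2.imwrite("pics/w5.png",imaging.get_image("wrist")[:,:,::-1])
E
```

```text
clock: 12.3
position: [0.5109, 0.0108, 0.2519]
ee_rot: [0.001, 0.522, 0.853, 0.001]
contact_force: [0.7, 0.6, 0.5]
width: 0.0296
gripper_force: 0.0
clock: 12.8
position: [0.5112, 0.0109, 0.2524]
ee_rot: [0.002, 0.602, 0.799, 0.001]
contact_force: [0.4, -1.0, 5.9]
width: 0.0147
gripper_force: 58.6
clock: 13.3
position: [0.511, 0.0109, 0.2522]
ee_rot: [0.002, 0.837, 0.547, 0.002]
contact_force: [1.1, -0.2, 5.5]
width: 0.0151
gripper_force: 58.5
clock: 13.8
position: [0.5109, 0.011, 0.252]
ee_rot: [0.001, 0.973, 0.231, 0.002]
contact_force: [0.9, 0.3, 4.0]
width: 0.0147
gripper_force: 58.5
clock: 14.3
position: [0.5084, 0.0112, 0.3295]
ee_rot: [-0.001, 0.972, 0.234, -0.002]
contact_force: [0.8, -0.4, 1.3]
width: 0.0426
gripper_force: 0.0
[0.50841333 0.01120373 0.32953397] -62.91509916439779 [-1.14779435e-01  1.41506086e-01  1.48841356e+00 -1.23612576e-04
  1.51693986e+00  9.83296903e-01]
```

View pics/w5.png

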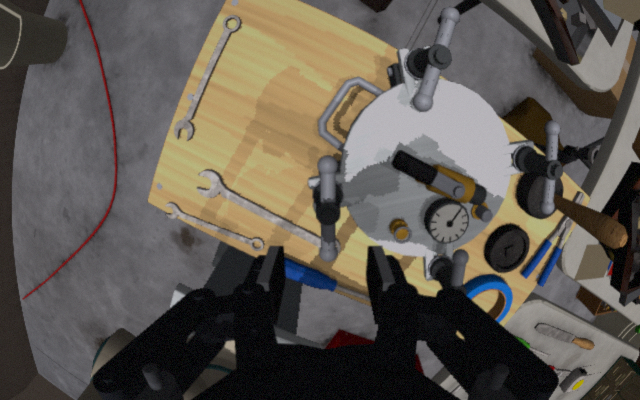

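The nut after turned 90°. The vent lever is still open, with its end at (400,157) and its stem at (463,190). I'll close the fingers and move beside the sleeve.

```bash
python3 -m inch '[{"claw":-1,"travel":[0.07,-0.12,0],"turn":-0.045},{"claw":-1,"travel":[0.132,-0.236,0],"turn":-0.095},{"claw":-1,"travel":[0.132,-0.236,0],"turn":-0.095},{"claw":-1,"travel":[0.132,-0.236,0],"turn":-0.095},{"claw":-1,"travel":[0.132,-0.236,0],"turn":-0.095}]'
python3 -c "
from h import *
s=get_state();print(s['position'],yaw(s),s['width'])"
```

```text
clock: 14.85
position: [0.5355, -0.0355, 0.3299]
ee_rot: [-0.0, 0.996, 0.087, -0.001]
contact_force: [0.2, 0.1, -0.6]
width: 0.0
gripper_force: 0.0
[ 0.53550003 -0.03552776  0.32985638] -79.98930165372984 4.083861469391249e-05
```

```bash
python3 -m inch '[{"claw":-1,"travel":[0,0,-0.2],"turn":0},{"claw":-1,"travel":[0,0,-0.295],"turn":0},{"claw":-1,"travel":[0,0,-0.295],"turn":0}]'
python3 -m inch '[{"claw":-1,"travel":[0.034,0.012,0],"turn":0},{"claw":-1,"travel":[0.068,0.025,0],"turn":0},{"claw":-1,"travel":[0.1,0.04,0],"turn":0},{"claw":-1,"travel":[0.129,0.047,0],"turn":0},{"claw":-1,"travel":[0.16,0.05,0],"turn":0}]'
python3 -m inch '[{"claw":-1,"travel":[0.033,-0.003,0],"turn":0},{"claw":-1,"travel":[0.063,-0.012,0],"turn":0},{"claw":-1,"travel":[0.093,-0.025,0],"turn":0},{"claw":-1,"travel":[0.115,-0.038,0],"turn":0},{"claw":-1,"travel":[0.132,-0.054,0],"turn":0}]'
python3 - <<'E'
from h import *
import cv2
s=get_state();print(s['position'],yaw(s))
i=imaging.get_image("top")[115:225,255:415]
cv2.imwrite("pics/t2.png",cv2.resize(i,None,fx=5,fy=5,interpolation=cv2.INTER_CUBIC)[:,:,::-1])
E
```

```text
clock: 15.15
position: [0.5337, -0.0349, 0.2684]
ee_rot: [-0.001, 0.996, 0.087, -0.003]
contact_force: [-0.8, 0.7, 0.4]
width: 0.0003
gripper_force: 0.0
clock: 15.65
position: [0.5683, -0.0258, 0.2717]
ee_rot: [-0.0, 0.996, 0.087, -0.0]
contact_force: [-3.5, -0.8, -0.1]
width: -0.0001
gripper_force: 1.3
clock: 16.15
position: [0.5951, -0.037, 0.2712]
ee_rot: [-0.0, 0.996, 0.086, 0.0]
contact_force: [-2.3, 1.9, 0.1]
width: -0.0002
gripper_force: 1.0
[ 0.59514721 -0.03698189  0.27117925] -80.09023770754524
```

Contact is about 3 N, so the lever is following. I'll press on in small steps until it reaches the stop.

```bash
python3 -m inch '[{"claw":-1,"travel":[0.004,-0.012,0],"turn":0},{"claw":-1,"travel":[0.006,-0.024,0],"turn":0},{"claw":-1,"travel":[0.006,-0.024,0],"turn":0}]'
python3 -m inch '[{"claw":-1,"travel":[0.002,-0.012,0],"turn":0},{"claw":-1,"travel":[0.004,-0.024,0],"turn":0},{"claw":-1,"travel":[0.004,-0.024,0],"turn":0}]'
```

```text
clock: 16.5
position: [0.5963, -0.0418, 0.2715]
ee_rot: [0.0, 0.996, 0.086, 0.001]
contact_force: [-0.1, 1.5, -0.5]
width: 0.0002
gripper_force: 0.7
clock: 16.8
position: [0.597, -0.0465, 0.2716]
ee_rot: [-0.0, 0.996, 0.086, 0.001]
contact_force: [1.5, 3.2, -0.7]
width: -0.0003
gripper_force: 1.4
```

```bash
python3 -m inch '[{"claw":-1,"travel":[0.001,-0.01,0],"turn":0},{"claw":-1,"travel":[0.002,-0.015,0],"turn":0},{"claw":-1,"travel":[0.002,-0.015,0],"turn":0}]'
python3 -m inch '[{"claw":-1,"travel":[0.001,-0.01,0],"turn":0},{"claw":-1,"travel":[0.002,-0.015,0],"turn":0},{"claw":-1,"travel":[0.002,-0.015,0],"turn":0}]'
```

```text
clock: 17.1
position: [0.597, -0.047, 0.2716]
ee_rot: [-0.003, 0.996, 0.087, 0.001]
contact_force: [1.4, 8.4, 1.5]
width: -0.0003
gripper_force: 4.1
clock: 17.4
position: [0.5971, -0.0473, 0.2716]
ee_rot: [-0.005, 0.996, 0.087, 0.0]
contact_force: [0.2, 14.9, 2.2]
width: -0.0006
gripper_force: 6.9
```

The force rises while the tool stays put, so the lever is at its stop. I'll back off, lift, move away and check from above.

```bash
python3 -m inch '[{"claw":-1,"travel":[0,0.05,0],"turn":0},{"claw":-1,"travel":[0,0.07,0.0],"turn":0},{"claw":-1,"travel":[0,0.07,0.2],"turn":0},{"claw":-1,"travel":[0,0.07,0.45],"turn":0},{"claw":-1,"travel":[0,0.07,0.7],"turn":0}]'
python3 -m inch '[{"claw":-1,"travel":[-0.2,0,0],"turn":0},{"claw":-1,"travel":[-0.4,0.1,0],"turn":0},{"claw":-1,"travel":[-0.6,0.3,0],"turn":0},{"claw":-1,"travel":[-0.8,0.5,0],"turn":0},{"claw":-1,"travel":[-1,0.7,0],"turn":0}]'
python3 -m inch '[{"claw":-1,"travel":[0,0.2,0],"turn":0},{"claw":-1,"travel":[0,0.3,0],"turn":0},{"claw":-1,"travel":[0,0.3,0],"turn":0},{"claw":-1,"travel":[0,0.3,0],"turn":0}]'
python3 - <<'E'
from h import *
import cv2
s=get_state();print(s['position'],s['contact_force'])
i=imaging.get_image("top")[115:270,205:450]
cv2.imwrite("pics/t3.png",cv2.resize(i,None,fx=3.2,fy=3.2,interpolation=cv2.INTER_CUBIC)[:,:,::-1])
E
```

```text
clock: 17.9
position: [0.5967, -0.0396, 0.4125]
ee_rot: [0.001, 0.996, 0.086, -0.001]
contact_force: [0.4, 0.0, -0.3]
width: -0.0001
gripper_force: 0.0
clock: 18.4
position: [0.4097, 0.0873, 0.4114]
ee_rot: [0.001, 0.996, 0.085, 0.0]
contact_force: [0.5, 0.4, 1.4]
width: 0.0004
gripper_force: 0.0
clock: 18.8
position: [0.4113, 0.1467, 0.4113]
ee_rot: [0.001, 0.996, 0.087, -0.0]
contact_force: [-0.8, 0.1, -0.1]
width: 0.0001
gripper_force: 0.0
[0.41130685 0.14668609 0.4112942 ] [-0.76779883  0.14978889 -0.08003017]
```

View pics/t3.png

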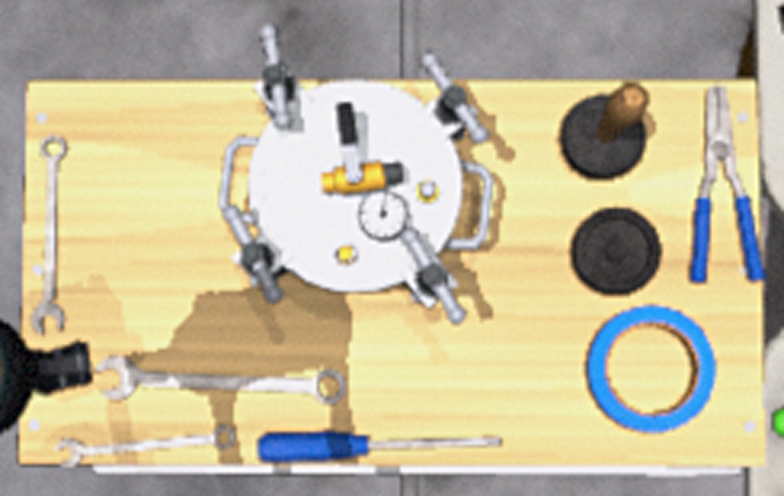

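The lever now lies across its valve body, with its end at (345,105) and its stem at (353,178). The before and after nuts stand a quarter turn on and the gauge nut is back in line after its half turn. The far nut and the tools are where they were.

```bash
python3 -c "
from rig import ticket
print(ticket.sign_off())"
```

```text
the job is handed in; nothing more can be done
None
```

I tightened the nut before the gauge nut 90°, the gauge nut 180° and the nut after it 90°, pushed the vent lever to its shut stop, left the far nut and tools alone, and handed the job in at about 19 s; the sign-off gave no verdict.

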